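Clip the balance weight onto the saw guard's eye

TASK

Pick up the balance weight that has the snap hook on it, press the hook's sprung gate gently against the front bar of the eye on the saw-guard stand until the bar has passed inside the hook, and let the weight down so that it hangs still and upright from that bar with the gate shut behind it. The eye's rod is clamped at an unknown setting, so feel for it and never force it; do not knock over or push away anything else on the bench.

Things in the scene. Friction and masses are not known exactly. Their poses are not given: they have to be found in the camera images.
- weight: Loose balance weight, 0.5 to 0.8 kg: dark iron disc 60 mm across, 30 high, with a flat steel snap hook (12 mm thick, in the local x-z plane) and a thumb tab standing on it, 152 mm tall in all. Origin: centre of the underside; z up, x to the hook's gate side, which at the start points roughly away from the robot. Below, hook positions are local x, z in mm. Over 30 N between it and the stand is forcing it.
- tab (a point): Where to grip the thumb tab: x 0, z 134. Tab 26 mm wide (local x), 12 mm thick (local y: grip across this), from z 105 to z 152. Axes as the weight's.
- gate_pivot (a point): Hinge of the sprung gate, x 18, z 40, axes as the weight's. The gate is a 6 mm thick bar, 36 mm long, free end up at z 76; it swings inwards only (to -x) and springs shut. Pushed by the eye's bar at z 67 it gives at 3 to 5 N and then meets a hard stop, with the bar 25 mm in and 10 mm past the nose. Then lower the hook 30 mm: the bar slips over the gate's end and the gate snaps shut.
- nose_tip (a point): Lower end of the hook's nose, x 18, z 75, axes as the weight's. The nose is 6 mm thick (x 15 to 21) and comes down from the crown just above the gate. Opposite it the spine of the hook fills x -25 to -15; the lower bow ends at z 41.
- crown (a point): Where the middle of the eye's bar rests when the weight hangs properly: x 0, z 97, axes as the weight's, in a roof-shaped notch under the crown (peak z 101, falling 25 degrees to both sides).
- stand: Saw-guard stand fixed to the bench: grey post (30 x 40 mm, 183 mm tall), base plate, clear blade guard on the far side. Origin: foot of the post. A 12 mm rod along its x axis sticks out to -x (towards the robot) at height 170 mm and ends in a flat level eye of 8 mm round bar, inside 44 mm wide (y) and 40 deep (x). The eye's front bar, outermost, runs along local y from -26 to 26 mm, its middle 170 mm high.
- eye_mid (a point): Middle of the eye's front bar if the rod were at mid setting: local (-160, 0, 170) mm of the stand, axes as the stand's. The real bar is clamped anywhere from 30 mm nearer the post (+x) to 30 mm farther out (-x); this point does not show where. The clamp does not give.
- ring_weight: Bystander: similar iron disc (60 mm across, 30 mm high) with a plain closed ring on top, 81 mm tall in all. Origin: centre of underside. It may have changed places with the weight.
- screw_tin: Bystander: open tin, 72 mm across, 55 mm high. Origin: centre of underside.
- offcut: Bystander: wooden offcut 110 x 45 x 28 mm. Origin: centre of underside.
- screwdriver: Bystander: screwdriver lying on the bench along its x. Origin underneath.
- glue: Bystander: white glue bottle, 60 mm across, 164 mm tall. Origin: centre of underside.
- tape_measure: Bystander: tape measure 65 x 37 x 60 mm standing on edge. Origin: centre of underside.
Things that resemble listed ones, but are neither listed nor needed, are in the scene too. What is shaped like the weight but yellow is not meant.

How it is judged (in metres and radians):
On the way, in this order (a step that is already met when the one before it is completed fails the run):
1. the weight is lifted clear of the bench (height (world z) of weight above 0.03 m), for 0.2 s.
2. the weight is hung in the eye: the bar is in the hook's crown and carries it (z of weight in the frame of stand between 0.066 and 0.08 m and y of weight in the frame of stand between -0.022 and 0.022 m and x of weight in the frame of stand between -0.22 and -0.1 m and contact force between weight and stand above 3 N), for 0.2 s.
At the end, for the whole second after the job is handed in: The weight hangs from the eye's front bar by the crown of its hook, gate shut: its underside 66 to 80 mm above the stand's foot (73 when seated), within 22 mm of the rod's line sideways and 100 to 220 mm in front of the post, carried by the eye (over 3 N), within 0.2 rad of upright, at rest (all of step 2 and angle between weight's own z axis and vertical below 0.2 rad and linear speed of weight below 0.03 m/s and angular speed of weight below 0.4 rad/s); the robot touches nothing.
It fails at once if more than 30 N between the weight (hook, gate) and the stand (eye, rod) (contact force between weight and stand above 30 N).
It fails at once if the robot pushes on the stand or eye with more than 30 N (contact force between any of the fingers, the arm and stand above 30 N).
It fails at once if a bystander is pushed more than 40 mm or knocked over (distance of any of ring_weight, screw_tin, offcut, screwdriver, glue, tape_measure from where it was at the start of the episode above 0.04 m or angle between any of ring_weight, screw_tin, offcut, glue, tape_measure's own z axis and vertical above 0.5 rad).
It also fails if it takes over 51 s, if anything falls off the work surface, if the arm or the gripper's body presses on something with over 40 N, if the wrist force passes 120 N, or if a joint passes its speed limit or range.

ROBOT

A 6-joint arm with a two-finger parallel gripper is mounted at the origin on the work surface. World frame = base frame: x ahead of the robot, y to its left, z up, the work surface at z = 0. Lengths are in mm, angles in rad, forces in N, time in s.
With the tool pointing down it reaches from about 300 to 775 mm from the base axis. Payload 14.6 kg.
Tool frame: the origin (TCP) lies at the very end of the fingers, on their centre line; the grasp point (between the pads) lies 19 mm behind it; z points along the fingers, y is the line along which they close (so a half turn about z gives the same grasp; the last joint's range is limited). The gripper opens to 94 mm and grips with 3 to 60 N. Pads are 16 mm wide; open, the fingers measure 119 mm over their backs; the gripper's body (75 mm by 177 mm) begins 78 mm behind the grasp point.
Start: joints at [1.039, 0.3, 1.521, -0, 1.321, -0.067], TCP at [246.53, 491.642, 205.446] pointing down, gripper open.
Joint ranges: [-3.03, 3.03], [-0.79, 2.21], [0.23, 2.52], [-1.04, 4.18], [0, 3.07], [-2.55, 2.55]. Speed limits (rad/s): [2.22, 2.22, 2.57, 3.14, 3.14, 3.14].

INTERFACE

Orientations are given as [roll, pitch, yaw] about the fixed x, y, z axes, in that order (R = Rz(yaw) Ry(pitch) Rx(roll)).
In Python, from cell import manip, optics gives the robot as it stands.
- The arm moves only by the shell command python3 -m crank 'ROWS' [FORCE]. ROWS is JSON, a list of rows, each a list of 7 numbers: the opening in per cent of the stroke, from 0 (shut) to 100 (fully open), then the shift along the tool's x, y, z in mm, then the turn, a rotation vector about the tool's x, y, z in rad. A call has 1 to 10 rows; each row is the pose to reach, as a shift and turn from the pose commanded when the call began, along the tool's axes at that moment; what a row does not reach only later rows make up. A row lasts 1/10 s, in which the tool goes at most 50 mm and 8.59 degrees, less where a joint would pass 70% of its speed; a pose out of reach is approached as far as the arm can. A call with a gripper value outside its range is refused whole. The fingers move at their own pace and stop on an object; FORCE is the grip in N (left out, the last holds). Time passes only in rows, so rows that repeat a pose let the fingers close. It gives the time, the measured TCP pose, the force, the opening and the grip force at its end, in the units of the state.
- manip.read_state(): the state, without advancing time (a new reading comes with each control period).
- optics.camera(name): name is "scene" or "top"; returns (picture, depth): 400x640x3 uint8, red, green, blue; 400x640 float32, mm along the optical axis (not along the pixel's ray), 0 where there is no reading.
- optics.calibration(name): a dict with "camera_matrix" (3x3 intrinsics, pixels), "R" (3x3) and "t" (3): a world point X has camera coordinates R X + t. Camera axes: x right, y down, z forward; pixel columns grow to the right and rows downward; lengths in mm; the calibration is good to about 2 mm. A picture is of the moment at which its call begins. calibration takes no time and is no camera call.
- manip.sign_off(): hands the job in; it is judged then, once.
The state is a dict: "clock": time; "joints": joint angles; "qd": joint speeds; "effort": joint torques, N m; "eef_pos": TCP position; "eef_rot": TCP orientation; "wrist_force": force on the tool from outside, world axes, zero at the start; "moment": the same for the moment, N m; "finger_gap": finger opening in mm; "finger_force": force on a finger pad.
Only numpy, scipy, OpenCV 4.12 (cv2) and the standard library are available. Lean on these libraries where they do the work, as an engineer would, in place of code of your own. Each camera call takes 0.05 s, during which the arm holds its last target. There are 200 camera calls.

## Working session

There is one attempt and no reset: what is moved stays moved. The work goes in short steps, Python scripts to look and compute and a shell command to move; the robot and the scene stay as the last step left them, time stands still between calls to the robot, and variables do not carry over. Pictures are saved under pics/ and viewed, at most 10 in all, crops included, and the job is handed in when it is done.

```bash
mkdir -p pics; cat > h.py <<'E'
import numpy as np, cv2
from cell import manip, optics
def grab(n):
    p,d=optics.camera(n); np.savez(f'{n}.npz',p=p,d=d); return p,d
def w(n,u,v,z):
    c=optics.calibration(n);K=np.array(c['camera_matrix']);R=np.array(c['R']);t=np.array(c['t']).ravel()
    return R.T@(np.linalg.inv(K)@[u,v,1]*z-t)
def cloud(n,d):
    c=optics.calibration(n);K=np.array(c['camera_matrix']);R=np.array(c['R']);t=np.array(c['t']).ravel()
    v,u=np.mgrid[:400,:640]; r=np.stack([u,v,np.ones_like(u)],-1)@np.linalg.inv(K).T*d[...,None]
    return (r-t)@R
def px(n,X):
    c=optics.calibration(n);q=np.array(c['camera_matrix'])@(np.array(c['R'])@X+np.array(c['t']).ravel());return q[:2]/q[2]
def save(f,im): cv2.imwrite('pics/'+f,im[...,::-1])
E
python3 - <<'E'
from h import *
for n in('scene','top'):
    p,d=grab(n); save(n+'0.png',p)
    c=optics.calibration(n); print(n,-np.array(c['R']).T@np.array(c['t']).ravel(),np.array(c['R'])[2])
print(manip.read_state())
E
```

```text
scene [1479.1693069   278.468928    860.56460613] [-0.76071907 -0.280842   -0.58517883]
top [ 473.85700893  -46.5033291  1196.07019435] [ 0.08936693 -0.00342548 -0.99599288]
{'clock': 0.1, 'joints': array([ 1.03939035e+00,  3.00399087e-01,  1.52154780e+00, -3.20948531e-05,
        1.32066673e+00, -6.66067811e-02]), 'qd': array([-2.28447129e-04, -6.26947537e-04, -2.39843963e-03, -3.10352457e-04,
       -9.30006081e-05, -9.21427168e-04]), 'effort': array([ 9.45560205e-04, -5.32639146e+01, -3.53283513e+01,  7.09014013e-02,
        2.35521037e-02, -9.77606578e-05]), 'eef_pos': array([246.42563711, 491.43760598, 204.93989862]), 'eef_rot': array([-3.14057188e+00, -3.69341012e-05,  2.67680140e+00]), 'wrist_force': array([-0.23301759,  0.70961393, -0.06112104]), 'moment': array([-0.00947096, -0.01578058,  0.06622754]), 'finger_force': 0.0, 'finger_gap': 93.89834303483084}
```

View pics/scene0.png

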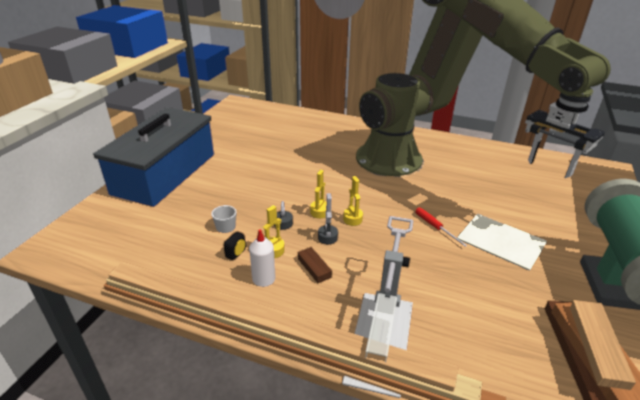

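View pics/top0.png

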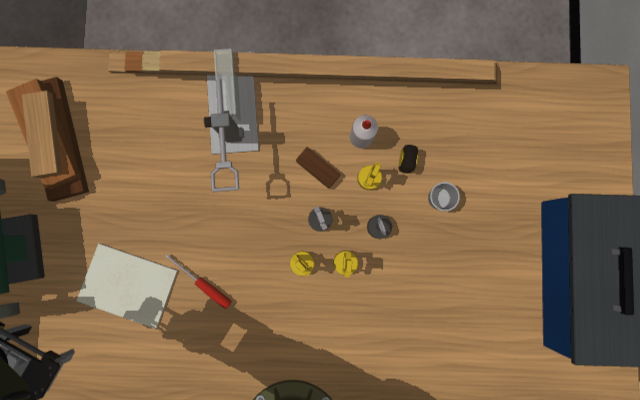

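Two dark discs: top (320,219) / scene (328,233), tall with a hook, and top (379,227) / scene (284,217), shorter, which looks like the ring weight. The yellow ones at top (302,264), (346,263) and (370,177) are decoys. I'll confirm with a crop.

```bash
python3 - <<'E'
from h import *
S=np.load('scene.npz');T=np.load('top.npz')
a=cv2.resize(S['p'][160:260,260:390],None,fx=4,fy=4,interpolation=cv2.INTER_CUBIC)
b=cv2.resize(T['p'][190:250,290:360],None,fx=5,fy=5,interpolation=cv2.INTER_CUBIC)
im=np.zeros((400,880,3),np.uint8); im[:400,:520]=a; im[:300,525:875]=b; save('crop1.png',cv2.resize(im,(792,360)))
Ct=cloud('top',T['d']);Cs=cloud('scene',S['d'])
np.set_printoptions(precision=1,suppress=True)
allp=np.vstack([Ct.reshape(-1,3)[T['d'].ravel()>0],Cs.reshape(-1,3)[S['d'].ravel()>0]])
# weight
c0=Ct[222,318]; print('c0',c0)
for nm,C in(('t',Ct),('s',Cs)):
    m=(np.hypot(C[...,0]-c0[0],C[...,1]-c0[1])<45)&(C[...,2]>8)
    P=C[m]
    for lo,hi in((8,25),(25,36),(36,60),(60,80),(80,100),(100,125),(125,160)):
        q=P[(P[:,2]>lo)&(P[:,2]<hi)]
        if len(q)>2:
            e=np.linalg.eigh(np.cov(q[:,:2].T))
            print(nm,lo,len(q),q.mean(0),q.min(0),q.max(0),'ang',np.degrees(np.arctan2(e[1][1,1],e[1][0,1])),e[0]**.5)
# stand
for u,v in((224,50),(220,70),(222,95),(224,120),(225,128),(223,150),(224,165),(211,190),(238,187),(224,191),(215,175),(234,174),(209,80),(250,75),(258,150),(210,154)): print('top',u,v,Ct[v,u])
for u,v in((400,220),(390,219),(411,222),(397,240),(392,260)): print('sc',u,v,Cs[v,u])
E
```

```text
c0 [509.3 -48.4  33. ]
t 8 7 [503.  -53.6  20. ] [470.2 -80.1   8.2] [538.8 -32.7  25. ] ang 171.53485878218277 [15.9 25.2]
t 25 313 [515.4 -51.9  30.5] [487.2 -80.6  25.2] [544.3 -23.4  35.7] ang 114.47580638104769 [14.3 17.5]
t 36 11 [518.3 -48.8  40.6] [499.5 -72.9  36.5] [535.4 -37.9  43.7] ang -136.4925329647322 [ 5.7 16.4]
t 80 11 [514.8 -53.4  98.8] [491.5 -67.2  95. ] [542.1 -38.2  99.6] ang -155.7694042471201 [ 4.1 24.9]
t 100 53 [515.2 -52.5 104.3] [491.3 -67.1 100.1] [539.6 -38.1 119.3] ang -155.59947698790526 [ 3.6 19.9]
t 125 65 [515.6 -52.5 151. ] [503.6 -61.6 128.7] [527.8 -43.2 156.6] ang -153.87585669337992 [3.5 7.6]
s 8 94 [535.7 -47.6  16.9] [504.3 -79.    8.5] [546.5 -26.2  24.6] ang 112.87988165902303 [ 6.8 17.2]
s 25 189 [521.1 -53.6  31.8] [485.4 -84.   25.1] [546.3 -25.3  35.9] ang 113.34003460372762 [15.5 17. ]
s 36 47 [527.5 -51.9  46.3] [498.1 -75.9  36.3] [541.3 -40.2  59.2] ang -147.06125760051427 [ 5.1 14.5]
s 60 27 [527.  -51.6  69. ] [498.5 -68.3  60.9] [537.9 -41.8  79.3] ang -149.19713749980326 [ 3.  15.3]
s 80 32 [529.  -49.9  89.1] [499.6 -68.1  80
[... 225 characters left out ...]
6. ] ang -155.87497861988723 [3.8 7.5]
top 224 50 [912.2 188.6  96.1]
top 220 70 [863.5 196.3  93.9]
top 222 95 [801.7 188.1  96.6]
top 224 120 [720.9 163.1 181.2]
top 225 128 [706.2 162.7 168.4]
top 223 150 [655.5 163.2 176.4]
top 224 165 [622.  158.6 180.6]
top 211 190 [583.5 225.    0.2]
top 238 187 [575.9 127.6 172.7]
top 224 191 [566.4 157.7 172.1]
top 215 175 [621.3 215.3   6.4]
top 234 174 [625.9 168.4   1.2]
top 209 80 [864.6 240.8  14. ]
top 250 75 [872.3 132.7  39. ]
top 258 150 [688.4 109.2   6.9]
top 210 154 [675.4 231.8   1.3]
sc 400 220 [572.4 151.6 170. ]
sc 390 219 [586.1 129.1 176.5]
sc 411 222 [580.3 179.7 177.6]
sc 397 240 [659.4 163.6 177.9]
sc 392 260 [735.  169.6 182.8]
```

View pics/crop1.png

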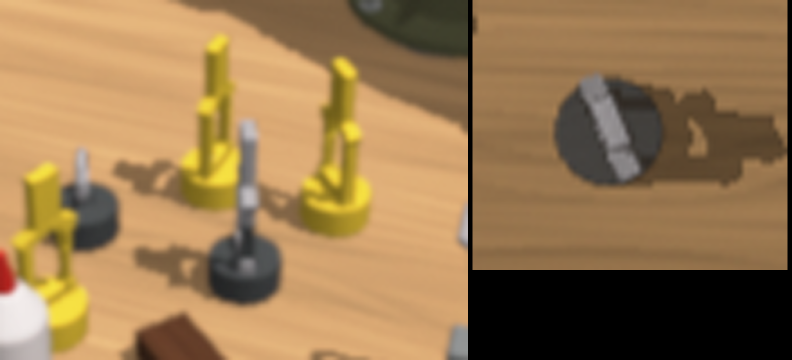

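The crop shows the dark, tall weight with hook and tab at scene (328,233) / top (320,219). The other dark one has only a short ring. So the weight is at about (515.5, -52.3), its x axis at about 25°. Next I'll fit the stand and eye.

```bash
python3 - <<'E'
from h import *
S=np.load('scene.npz');T=np.load('top.npz')
np.set_printoptions(precision=1,suppress=True)
for n,D in(('top',T),('scene',S)):
    C=cloud(n,D['d']).reshape(-1,3); C=C[(D['d'].ravel()>0)]
    P=C[(C[:,2]>160)&(C[:,2]<190)&(C[:,0]>550)&(C[:,0]<800)&(C[:,1]>100)&(C[:,1]<230)]
    r=P[(P[:,0]>625)&(P[:,0]<695)&(abs(P[:,1]-163)<15)]
    print(n,len(r),'rod z',np.median(r[:,2]),'slope',np.polyfit(r[:,0],r[:,1],1), r[:,:2].min(0),r[:,:2].max(0))
    for x in range(555,780,10):
        q=P[(P[:,0]>=x)&(P[:,0]<x+10)]
        if len(q): print(x,len(q),q[:,1].min(),q[:,1].max(),q.mean(0))
    f=P[(P[:,0]<586)&(P[:,0]>550)]; print('z',np.percentile(f[:,2],[10,50,90]))
    print('bins y')
    for y in range(120,200,8):
        q=f[(f[:,1]>=y)&(f[:,1]<y+8)]
        if len(q): print(y,len(q),q[:,0].min(),np.median(q[:,0]),q[:,0].max())
im=np.zeros((600,790,3),np.uint8)
a=cv2.resize(T['p'][95:205,190:275],None,fx=4.6,fy=4.6,interpolation=cv2.INTER_CUBIC); im[:a.shape[0],:a.shape[1]]=a
b=cv2.resize(S['p'][210:350,350:420],None,fx=4.2,fy=4.2,interpolation=cv2.INTER_CUBIC); im[:b.shape[0],400:400+b.shape[1]]=b
save('crop2.png',im)
E
```

```text
top 193 rod z 175.8399307467816 slope [ 0.1 93. ] [625.  148.2] [695.  176.5]
565 96 126.92551078870633 185.89384824457608 [570.2 158.8 174. ]
575 44 127.58356666053997 186.69902898598653 [579.5 153.7 173.7]
585 35 128.10039583490197 187.09750060352548 [590.1 158.1 173.6]
595 33 129.0812870858432 187.83213701865577 [599.8 158.9 173.5]
605 48 130.70833800638673 185.52232355159498 [610.5 156.4 174. ]
615 80 136.08218002853255 176.6048801588132 [619.9 159.6 177.3]
625 44 145.25246766271974 176.5482117528298 [628.9 159.9 176.4]
635 25 158.18426664462356 169.94254507376874 [640.2 162.6 176.2]
645 25 158.83276372214294 170.17573076534876 [650.  164.4 174.8]
655 29 159.52318328834056 170.4920601541642 [659.8 164.7 175.9]
665 22 161.73131963062394 171.25344022224596 [669.9 166.  175.7]
675 26 161.94609788239464 173.52368916684253 [680.2 167.6 175.2]
685 27 162.82831410694212 174.268012383448 [690.1 168.2 175.6]
695 37 163.29796595200267 187.7403988774554 [701.4 173.9 174.6]
705 148 151.0299171509564 206.88879100969993 [709.7 177.1 180.2]
715 121 151.92672080858244 207.05731646480564 [720.1 1
[... 2344 characters left out ...]
 167.8701812719972 179.10359790439415 [760.5 173.8 176. ]
765 20 169.3360987275183 181.05945936324278 [769.7 175.8 175.9]
775 20 170.07132458922965 182.5990125222814 [780.3 176.4 176.1]
z [170.7 174.2 176.7]
bins y
120 6 569.5853035369526 577.9233046095844 582.8116459332201
128 12 567.174995837184 574.7213836799183 585.7438628522164
136 12 569.2103166714951 573.6640089428969 574.5116969452104
144 12 564.5554199153024 572.2791580415568 574.5774166172281
152 10 566.1170741493294 570.4107044885727 572.6300558538202
160 11 565.9881877298566 569.3771565938649 573.5021011316963
168 11 565.4701935899643 570.2654539097684 571.1911915089956
176 19 562.4178514393359 578.2685838828719 585.7331527686663
```

View pics/crop2.png

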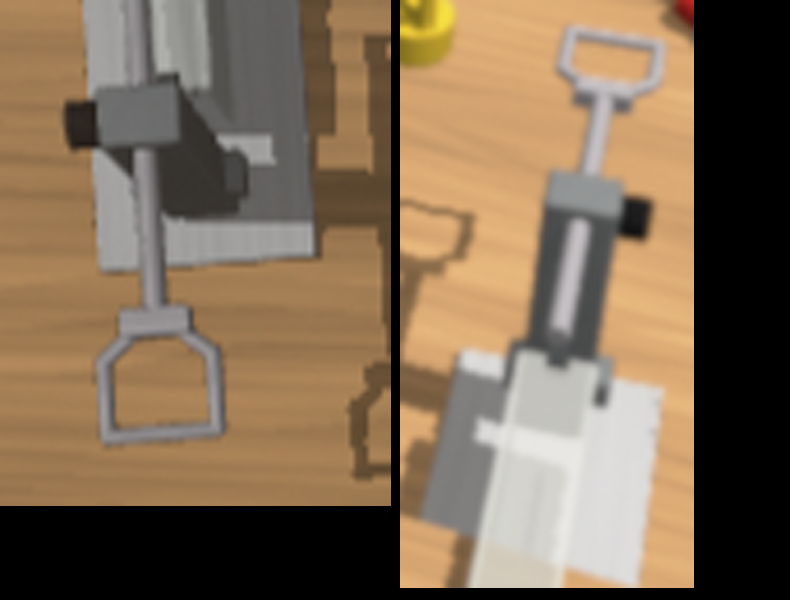

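Front bar: crop shows it at top ≈(211–238,189). World middle ≈ (570, 156, 170), stand yaw ≈ 6.2°. That makes the hook x axis 6° there, and about 25° at pickup.

```bash
cat >> h.py <<'E'
from scipy.spatial.transform import Rotation as Ro
def go(x,y,z,yaw):  # shift/turn in tool axes from the measured pose
    s=manip.read_state(); R=Ro.from_euler('xyz',s['eef_rot']); G=Ro.from_euler('xyz',[np.pi,0,np.radians(yaw)])
    np.set_printoptions(precision=3,suppress=True)
    print(s['clock'],s['eef_pos'],np.degrees(s['eef_rot']),'F',s['wrist_force'],'->',R.inv().apply(np.array([x,y,z])-s['eef_pos']),(R.inv()*G).as_rotvec())
E
python3 -c "
from h import *
go(515.5,-52.3,260,204.6)"
```

```text
0.1 [246.426 491.438 204.94 ] [-179.942   -0.002  153.369] F [-0.233  0.71  -0.061] -> [-484.25  -365.502  -54.705] [-0.001 -0.    -0.894]
```

```bash
python3 -m crank '[[50,-30,-25,-55,0,0,0],[50,-484,-365,-55,0,0,-0.894],[50,-484,-365,-55,0,0,-0.894],[50,-484,-365,-55,0,0,-0.894],[50,-484,-365,-55,0,0,-0.894],[50,-484,-365,-55,0,0,-0.894],[50,-484,-365,-55,0,0,-0.894],[50,-484,-365,-55,0,0,-0.894],[50,-484,-365,-55,0,0,-0.894],[50,-484,-365,-55,0,0,-0.894]]' 25; python3 -c "
from h import *
go(515.5,-52.3,260,204.6)"
```

```text
clock: 1.1
eef_pos: [443.5, 93.5, 256.5]
eef_rot: [3.142, 0.0, -2.712]
wrist_force: [0.1, 1.2, 1.1]
finger_gap: 47.3
finger_force: 0.0
1.1 [443.506  93.506 256.496] [ 179.996    0.001 -155.387] F [0.12  1.213 1.1  ] -> [  -4.728 -162.543   -3.514] [0. 0. 0.]
```

```bash
python3 -m crank '[[50,-5,-162,-3,0,0,0],[50,-5,-162,-3,0,0,0],[50,-5,-162,-3,0,0,0],[50,-5,-162,-3,0,0,0],[50,-5,-162,-3,0,0,0],[50,-5,-162,-3,0,0,0]]'; python3 -c "
from h import *
go(515.5,-52.3,115,204.6)
p,d=grab('top'); p2,d2=grab('scene')
im=np.hstack([cv2.resize(p[160:280,260:390],(390,360),interpolation=2),cv2.resize(p2[130:270,260:400],(400,360),interpolation=2)]); save('above.png',im)
"
```

```text
clock: 1.7
eef_pos: [514.7, -48.9, 259.2]
eef_rot: [3.141, -0.0, -2.712]
wrist_force: [0.1, -0.3, -1.2]
finger_gap: 47.3
finger_force: 0.0
1.7 [514.683 -48.879 259.239] [ 179.966   -0.027 -155.394] F [ 0.101 -0.301 -1.245] -> [  0.615  -3.536 144.237] [ 0.001 -0.     0.   ]
```

View pics/above.png

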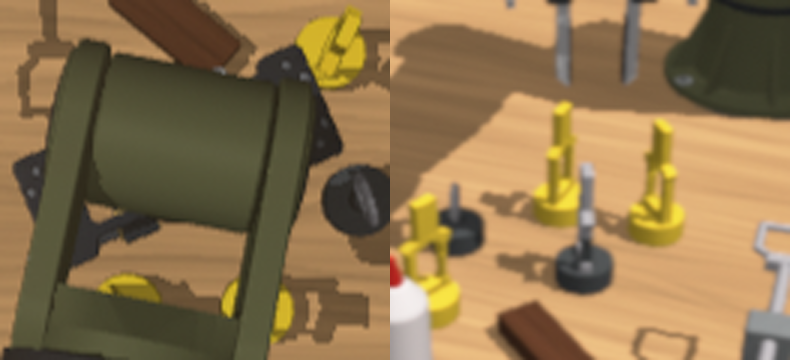

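The fingers (scene crop ≈(565,80) and (630,80)) hang above and behind the weight, and the path down is clear. I'll descend and close.

```bash
python3 -m crank '[[50,0,-2,50,0,0,0],[50,0,-2,100,0,0,0],[50,0,-2,144,0,0,0],[50,0,-2,144,0,0,0],[50,0,-2,144,0,0,0]]'; python3 -c "
from h import *
go(515.5,-52.3,115,204.6)
p2,d2=grab('scene')
save('grasp.png',cv2.resize(p2[130:270,270:410],(560,560),interpolation=2))
"
```

```text
clock: 2.3
eef_pos: [516.3, -50.8, 116.9]
eef_rot: [-3.141, 0.0, -2.711]
wrist_force: [-0.5, 0.0, 0.7]
finger_gap: 47.1
finger_force: 0.0
2.3 [516.288 -50.833 116.948] [-179.984    0.025 -155.341] F [-0.51   0.042  0.747] -> [ 1.329 -1.004  1.948] [-0.     0.     0.001]
```

View pics/grasp.png

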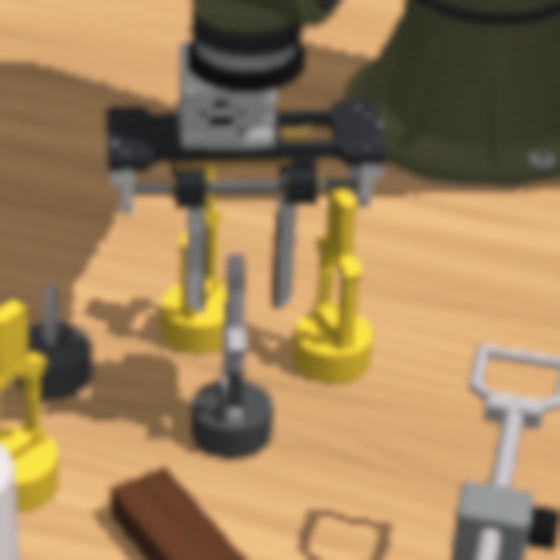

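```bash
python3 -m crank '[[0,1,-1,2,0,0,0],[0,1,-1,2,0,0,0],[0,1,-1,2,0,0,0],[0,1,-1,2,0,0,0],[0,1,-1,2,0,0,0],[0,1,-1,2,0,0,0]]' 60; python3 -m crank '[[0,0,0,-10,0,0,0],[0,0,0,-30,0,0,0],[0,0,0,-60,0,0,0],[0,0,0,-100,0,0,0],[0,0,0,-125,0,0,0],[0,0,0,-125,0,0,0],[0,0,0,-125,0,0,0]]' ;python3 -c "
from h import *
go(480,142,230,186.2)
p,d=grab('scene')
save('lift.png',cv2.resize(p[60:260,250:430],(540,600),interpolation=2))
C=cloud('scene',d)
m=(C[...,2]>90)&(C[...,2]<300)&(np.hypot(C[...,0]-516,C[...,1]+51)<48)
P=C[m]
for lo in range(95,290,15):
    q=P[(P[:,2]>=lo)&(P[:,2]<lo+15)]
    if len(q): print(lo,len(q),q.mean(0),q.min(0),q.max(0))
"
```

```text
clock: 2.95
eef_pos: [515.6, -52.9, 113.7]
eef_rot: [-3.141, 0.0, -2.712]
wrist_force: [0.5, 0.6, 2.1]
finger_gap: 11.7
finger_force: 60.0
clock: 3.65
eef_pos: [514.9, -52.8, 237.2]
eef_rot: [3.141, -0.001, -2.712]
wrist_force: [-0.7, -0.4, -8.6]
finger_gap: 11.9
finger_force: 60.0
3.65 [514.912 -52.824 237.226] [ 179.946   -0.079 -155.409] F [-0.719 -0.406 -8.622] -> [-49.338 191.675   7.337] [ 0.001 -0.002  0.321]
125 83 [535.196 -46.855 133.397] [502.974 -78.214 125.648] [544.433 -24.856 139.944]
140 133 [530.63  -49.299 149.283] [483.006 -83.8   140.155] [546.871 -24.981 154.933]
155 149 [519.65  -52.842 158.277] [485.991 -81.547 155.024] [542.518 -26.761 169.812]
170 31 [526.322 -50.183 176.841] [499.081 -67.397 170.244] [536.94  -39.507 184.797]
185 32 [524.253 -51.663 192.82 ] [498.969 -67.658 185.449] [535.686 -41.167 199.773]
200 25 [524.437 -51.754 206.647] [495.957 -69.145 200.431] [535.673 -41.759 214.733]
215 33 [530.72  -47.976 224.177] [497.889 -68.74  215.35 ] [539.791 -37.854 229.894]
230 35 [524.134 -50.943 237.286] [516.407 -61.619 230.073] [531.127 -41.371 244.666]
245 68 [521.81  -50.603 252.335] [512.447 -67.164 245.004] [528.648 -35.406 259.524]
260 73 [522.476 -51.641 267.505] [512.492 -67.845 260.002] [530.688 -35.954 274.972]
275 76 [519.072 -52.453 281.016] [502.055 -67.234 275.114] [530.127 -35.579 289.878]
```

View pics/lift.png

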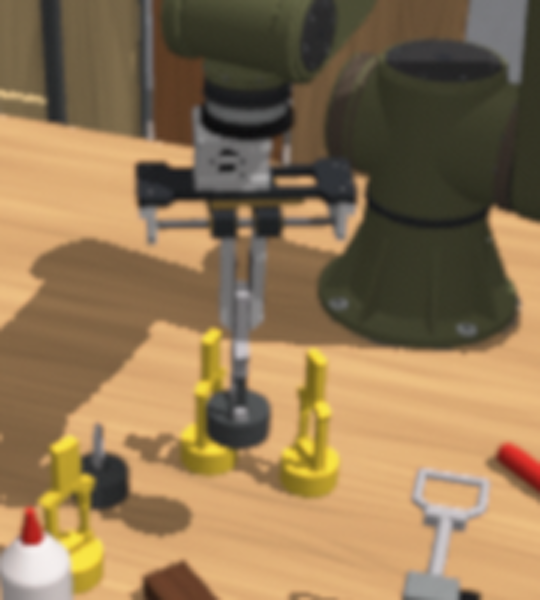

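Weight is held (≈0.8 kg, hanging straight). Now to the standoff, 60 mm in front of the bar with the bar at hook z 67.

```bash
python3 -c "
from h import *
go(510.7,149.,217,186.2)"
```

```text
3.7 [514.645 -52.797 236.501] [ 179.897   -0.151 -155.413] F [-0.262  0.875 -8.132] -> [-80.426 185.107  19.622] [ 0.001 -0.003  0.321]
```

```bash
python3 -m crank '[[0,-13,30,0,0,0,0.05],[0,-30,70,0,0,0,0.15],[0,-47,110,0,0,0,0.25],[0,-63,145,10,0,0,0.32],[0,-75,172,19,0,0,0.32],[0,-80,185,19,0,0,0.32],[0,-80,185,19,0,0,0.32],[0,-80,185,19,0,0,0.32],[0,-80,185,19,0,0,0.32]]' ;python3 -c "
from h import *
p,d=grab('scene'); p2,d2=grab('top')
go(510.7,149.,217,186.2)
save('stand.png',np.hstack([cv2.resize(p[120:270,320:450],(390,450),interpolation=2),cv2.resize(p2[120:240,170:274],(390,450),interpolation=2)]))
C=cloud('scene',d)
P=C[(C[...,2]>90)&(C[...,2]<300)&(np.hypot(C[...,0]-511,C[...,1]-149)<45)]
for lo in range(95,290,15):
    q=P[(P[:,2]>=lo)&(P[:,2]<lo+15)]
    if len(q): print(lo,len(q),q.mean(0),q.min(0),q.max(0))
"
```

```text
clock: 4.6
eef_pos: [511.3, 147.6, 219.3]
eef_rot: [-3.141, -0.0, -3.033]
wrist_force: [0.8, -0.3, -7.6]
finger_gap: 11.9
finger_force: 60.0
4.7 [511.37  147.671 219.542] [-179.993    0.006 -173.813] F [ 1.162 -0.361 -8.453] -> [0.523 1.393 2.542] [-0.  0. -0.]
110 45 [534.231 147.334 120.515] [522.7   123.905 114.552] [540.847 169.534 124.947]
125 186 [518.515 146.052 135.23 ] [479.984 116.239 125.33 ] [542.828 172.374 139.95 ]
140 23 [521.709 145.549 147.099] [492.946 122.661 140.023] [540.855 165.703 154.042]
155 27 [527.097 147.493 163.064] [490.753 142.171 155.041] [533.554 153.264 169.922]
170 23 [528.113 147.095 177.981] [492.192 141.336 170.826] [533.08  152.793 184.183]
185 20 [529.322 147.506 192.398] [494.744 141.785 185.967] [533.786 153.087 198.62 ]
200 37 [530.451 147.628 208.621] [516.354 140.736 201.041] [540.979 153.609 214.992]
215 43 [520.118 146.847 224.31 ] [513.826 129.225 215.619] [525.589 161.99  229.849]
230 75 [519.287 145.918 237.852] [511.869 128.647 230.041] [526.163 163.938 244.941]
245 97 [517.102 145.878 253.857] [496.861 127.905 245.173] [526.936 164.014 259.986]
260 59 [517.245 146.896 267.019] [501.818 128.502 260.158] [525.116 163.858 274.689]
275 59 [517.348 145.574 282.664] [509.148 127.766 275.31 ] [521.902 164.237 289.243]
```

View pics/stand.png

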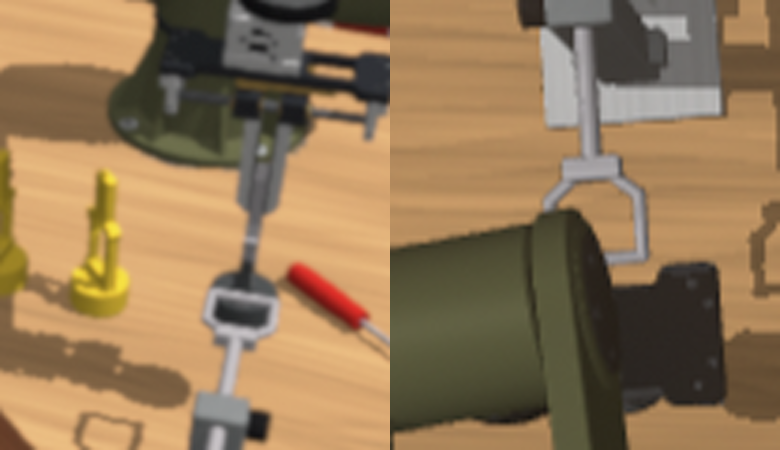

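Scene crop: the hook (255,240) lines up with the eye (240,310) across its middle; it needs about 1.4 mm sideways and 2.5 mm down. I'll correct that and approach, stopping short of the expected contact at about 35 mm.

```bash
python3 -m crank '[[0,0,1.4,2.5,0,0,0],[0,-8,1.4,2.5,0,0,0],[0,-16,1.4,2.5,0,0,0],[0,-22,1.4,2.5,0,0,0],[0,-27,1.4,2.5,0,0,0],[0,-27,1.4,2.5,0,0,0],[0,-27,1.4,2.5,0,0,0]]' ;python3 -c "
from h import *
go(570.3,155.5,216.7,186.2)"; python3 -m crank '[[0,-2,0,0,0,0,0],[0,-4,0,0,0,0,0],[0,-6,0,0,0,0,0],[0,-8,0,0,0,0,0],[0,-10,0,0,0,0,0],[0,-12,0,0,0,0,0],[0,-12,0,0,0,0,0]]'; python3 -c "
from h import *
go(570.3,155.5,216.7,186.2)"
```

```text
clock: 5.4
eef_pos: [537.9, 152.9, 216.8]
eef_rot: [-3.142, -0.0, -3.032]
wrist_force: [-0.1, -0.6, -7.1]
finger_gap: 11.7
finger_force: 60.0
5.4 [537.868 152.938 216.826] [-179.999   -0.021 -173.746] F [-0.113 -0.583 -7.082] -> [-32.518  -0.986   0.114] [-0.    -0.     0.001]
clock: 6.1
eef_pos: [549.8, 154.3, 216.9]
eef_rot: [3.142, -0.001, -3.032]
wrist_force: [-3.4, -0.2, -6.6]
finger_gap: 11.5
finger_force: 60.0
6.1 [549.829 154.251 216.862] [ 180.      -0.032 -173.745] F [-3.371 -0.187 -6.574] -> [-20.485  -0.989   0.15 ] [ 0.    -0.001  0.001]
```

Gate contact, giving at about 3.4 N. Carry on gently.

```bash
python3 -m crank '[[0,-2,0,0,0,0,0],[0,-4,0,0,0,0,0],[0,-6,0,0,0,0,0],[0,-8,0,0,0,0,0],[0,-10,0,0,0,0,0],[0,-12,0,0,0,0,0],[0,-12,0,0,0,0,0]]';  python3 -m crank '[[0,-1,0,0,0,0,0],[0,-2,0,0,0,0,0],[0,-3,0,0,0,0,0],[0,-3,0,0,0,0,0]]'; python3 -c "
from h import *
go(570.3,155.5,216.7,186.2)"
```

```text
clock: 6.8
eef_pos: [561.9, 155.5, 216.6]
eef_rot: [-3.142, -0.0, -3.032]
wrist_force: [-2.7, -0.6, -9.8]
finger_gap: 11.5
finger_force: 60.0
clock: 7.2
eef_pos: [564.9, 155.9, 216.9]
eef_rot: [-3.142, 0.0, -3.032]
wrist_force: [-4.3, -0.3, -9.3]
finger_gap: 12.2
finger_force: 60.0
7.2 [564.853 155.873 216.903] [-180.       0.004 -173.747] F [-4.281 -0.328 -9.276] -> [-5.374 -0.964  0.203] [-0.     0.     0.001]
```

```bash
python3 -m crank '[[0,-1,0,0,0,0,0],[0,-2,0,0,0,0,0],[0,-2,0,0,0,0,0]]';  python3 -m crank '[[0,-1,0,0,0,0,0],[0,-1.5,0,0,0,0,0],[0,-1.5,0,0,0,0,0]]'; python3 -c "
from h import *
go(570.3,155.5,216.7,186.2)
p,d=grab('scene')
save('in.png',cv2.resize(p[140:270,330:450],(600,600),interpolation=2))"
```

```text
clock: 7.5
eef_pos: [566.9, 156.1, 216.9]
eef_rot: [-3.142, 0.0, -3.032]
wrist_force: [-4.5, -0.5, -10.2]
finger_gap: 11.9
finger_force: 60.0
clock: 7.8
eef_pos: [568.3, 156.3, 216.9]
eef_rot: [-3.142, 0.0, -3.032]
wrist_force: [-3.7, 0.2, -9.7]
finger_gap: 11.8
finger_force: 60.0
7.8 [568.285 156.26  216.918] [-179.998    0.002 -173.746] F [-3.659  0.177 -9.711] -> [-1.921 -0.975  0.218] [-0.     0.     0.001]
```

View pics/in.png

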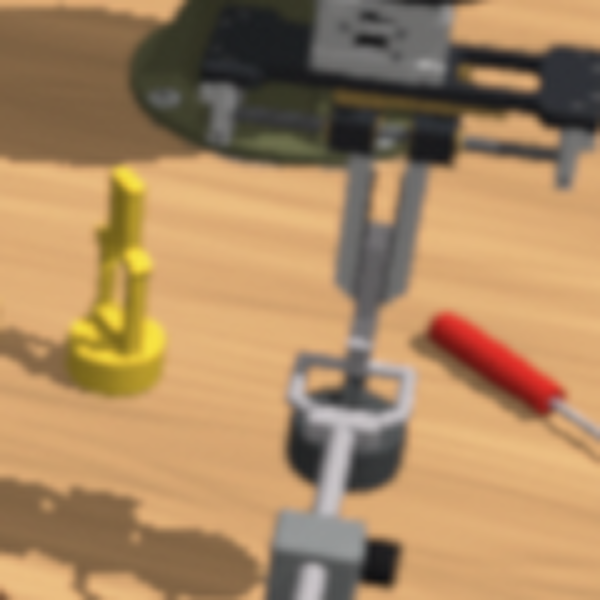

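The picture shows the nose inside the eye at (355,380), with the bar behind it. I'll feel for the hard stop.

```bash
python3 -m crank '[[0,-1,0,0,0,0,0],[0,-1,0,0,0,0,0]]';  python3 -m crank '[[0,-1,0,0,0,0,0],[0,-1,0,0,0,0,0]]'
```

```text
clock: 8.05
eef_pos: [569.3, 156.4, 216.9]
eef_rot: [3.142, 0.0, -3.032]
wrist_force: [-5.2, -0.3, -9.6]
finger_gap: 11.9
finger_force: 60.0
clock: 8.25
eef_pos: [570.1, 156.5, 216.9]
eef_rot: [-3.142, -0.001, -3.032]
wrist_force: [-5.5, -0.0, -8.5]
finger_gap: 11.4
finger_force: 60.0
```

```bash
python3 -m crank '[[0,0,0,2,0,0,0],[0,0,0,4,0,0,0],[0,0,0,6,0,0,0],[0,0,0,8,0,0,0],[0,0,0,8,0,0,0]]';  python3 -m crank '[[0,0,0,2,0,0,0],[0,0,0,4,0,0,0],[0,0,0,6,0,0,0],[0,0,0,8,0,0,0],[0,0,0,8,0,0,0]]';  python3 -m crank '[[0,0,0,2,0,0,0],[0,0,0,4,0,0,0],[0,0,0,6,0,0,0],[0,0,0,8,0,0,0],[0,0,0,8,0,0,0]]'
```

```text
clock: 8.75
eef_pos: [570.6, 156.5, 208.9]
eef_rot: [3.142, 0.001, -3.032]
wrist_force: [-0.8, 0.5, -7.7]
finger_gap: 11.3
finger_force: 60.0
clock: 9.25
eef_pos: [570.1, 156.5, 200.6]
eef_rot: [-3.142, -0.0, -3.032]
wrist_force: [0.4, 0.7, -7.1]
finger_gap: 11.6
finger_force: 60.0
clock: 9.75
eef_pos: [570.1, 156.5, 192.6]
eef_rot: [-3.142, -0.001, -3.032]
wrist_force: [0.4, -0.2, -7.9]
finger_gap: 11.5
finger_force: 60.0
```

Gate force has gone, so the gate has snapped shut. Now feel down to the crown.

```bash
python3 -m crank '[[0,0,0,1.5,0,0,0],[0,0,0,3,0,0,0],[0,0,0,3,0,0,0]]';  python3 -m crank '[[0,0,0,1,0,0,0],[0,0,0,2,0,0,0],[0,0,0,2,0,0,0]]';  python3 -m crank '[[0,0,0,1,0,0,0],[0,0,0,1,0,0,0],[0,0,0,1,0,0,0]]'
```

```text
clock: 10.05
eef_pos: [570.1, 156.5, 189.7]
eef_rot: [-3.142, -0.0, -3.032]
wrist_force: [0.9, 0.5, -7.0]
finger_gap: 11.5
finger_force: 60.0
clock: 10.35
eef_pos: [570.2, 156.5, 187.8]
eef_rot: [-3.142, -0.0, -3.032]
wrist_force: [0.0, 0.5, -6.8]
finger_gap: 11.8
finger_force: 60.0
clock: 10.65
eef_pos: [570.3, 156.5, 187.3]
eef_rot: [3.142, 0.001, -3.032]
wrist_force: [-0.0, -0.5, -3.4]
finger_gap: 11.7
finger_force: 60.0
```

```bash
python3 -m crank '[[0,0,0,0.5,0,0,0],[0,0,0,0.5,0,0,0],[0,0,0,0.5,0,0,0]]';  python3 -m crank '[[0,0,0,0.3,0,0,0],[0,0,0,0.3,0,0,0],[0,0,0,0.3,0,0,0]]'
```

```text
clock: 10.95
eef_pos: [570.4, 156.5, 187.1]
eef_rot: [3.142, 0.001, -3.032]
wrist_force: [-2.4, -0.5, 2.9]
finger_gap: 11.8
finger_force: 60.0
clock: 11.25
eef_pos: [570.4, 156.5, 187.0]
eef_rot: [3.142, 0.001, -3.032]
wrist_force: [-3.7, -0.9, 6.1]
finger_gap: 11.5
finger_force: 60.0
```

```bash
python3 -m crank '[[0,1,0,-0.2,0,0,0],[0,1,0,-0.2,0,0,0],[0,1,0,-0.2,0,0,0]]'
```

```text
clock: 11.55
eef_pos: [569.8, 156.4, 186.9]
eef_rot: [3.141, 0.002, -3.032]
wrist_force: [2.6, 0.7, 5.4]
finger_gap: 11.8
finger_force: 60.0
```

```bash
python3 -m crank '[[0,-0.4,0,-0.4,0,0,0],[0,-0.4,0,-0.4,0,0,0],[0,-0.4,0,-0.4,0,0,0]]'; python3 -m crank '[[0,-0.4,0,-0.4,0,0,0],[0,-0.4,0,-0.4,0,0,0],[0,-0.4,0,-0.4,0,0,0]]' 5
```

```text
clock: 11.85
eef_pos: [569.8, 156.5, 186.9]
eef_rot: [3.142, 0.001, -3.032]
wrist_force: [3.3, -0.2, 4.1]
finger_gap: 11.7
finger_force: 60.0
clock: 12.15
eef_pos: [569.8, 156.2, 186.9]
eef_rot: [-3.141, -0.001, -3.032]
wrist_force: [-0.9, -2.2, 1.6]
finger_gap: 12.1
finger_force: 5.0
```

```bash
python3 -m crank '[[15,0,0,0,0,0,0],[18,0,0,0,0,0,0],[30,0,0,0,0,0,0],[40,0,0,0,0,0,0],[40,0,0,0,0,0,0],[40,0,0,0,0,0,0]]'; python3 -m crank '[[40,0,0,-20,0,0,0],[40,0,0,-50,0,0,0],[40,0,0,-90,0,0,0],[40,0,0,-130,0,0,0],[40,0,0,-130,0,0,0],[40,0,0,-130,0,0,0]]'; python3 - <<'E'
from h import *
p,d=grab('scene')
save('hang.png',cv2.resize(p[160:290,340:450],(508,600),interpolation=2))
C=cloud('scene',d); P=C[(C[...,2]>50)&(C[...,2]<235)&(np.hypot(C[...,0]-570,C[...,1]-156)<34)]
for lo in range(50,235,12):
    q=P[(P[:,2]>=lo)&(P[:,2]<lo+12)]
    if len(q): print(lo,len(q),q.mean(0),q.min(0),q.max(0))
E
```

```text
clock: 12.75
eef_pos: [570.0, 156.5, 187.2]
eef_rot: [3.142, -0.0, -3.032]
wrist_force: [1.1, -0.1, 0.2]
finger_gap: 37.4
finger_force: 0.0
clock: 13.35
eef_pos: [570.1, 156.5, 317.4]
eef_rot: [3.142, 0.001, -3.032]
wrist_force: [1.3, 0.0, -0.7]
finger_gap: 37.6
finger_force: 0.0
74 20 [582.38306395 166.34742691  82.18731537] [563.85528162 126.54278677  77.69149835] [587.93583234 183.46527066  85.74244894]
86 54 [589.69570302 155.13670511  92.69633207] [570.21276577 124.3371748   86.03161729] [598.62463523 183.3034938   97.80364429]
98 199 [576.10692171 155.7239461  104.23330104] [545.02167212 125.80995249  98.09778139] [599.97933781 183.03194735 108.72991433]
110 7 [586.40261685 161.47625304 115.9450986 ] [566.93468274 159.5143273  111.6257055 ] [594.18297085 163.79510015 119.42669283]
122 3 [590.46535161 160.87724743 125.91865894] [588.85189363 160.66326073 123.06669363] [591.74160822 161.28539158 130.10010786]
134 2 [546.4840665  157.1542273  138.39879772] [545.80198694 157.05524647 136.30376626] [547.16614605 157.25320813 140.49382919]
158 16 [586.66962667 157.09043354 164.4826291 ] [568.31318836 136.83917602 158.81818159] [593.83197637 168.50137929 169.67132851]
170 116 [578.71759551 156.00186199 175.14176593] [564.95139322 124.16309819 170.123718  ] [597.78666275 183.76559034 181.57366393]
182 24 [579.35765906 155.09610768 188.42796424] [558.36012875 148.87456711 182.01096425] [583.34797295 160.63897859 193.76887259]
194 18 [580.54169428 154.811831   200.83717252] [577.80684083 149.39353427 194.11894361] [584.24914035 160.08504162 205.88421708]
206 19 [579.44137211 155.75570503 211.39647099] [564.1572444  150.85530268 206.50848109] [582.23659149 160.87180138 216.5248741 ]
218 48 [573.13553646 154.27562383 225.11012872] [555.93767713 146.7206044  218.38328444] [583.51735368 160.2946412  229.64596858]
```

View pics/hang.png

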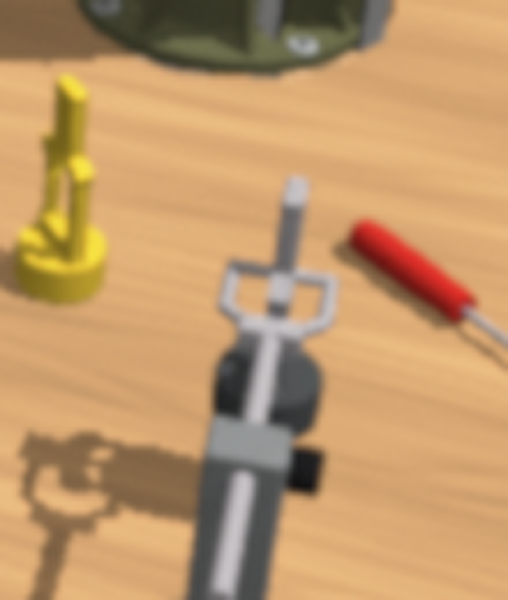

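It hangs upright in the eye, disc top at about z 104 and tab top at about 226 (crop (295,185)). I'll let any swing die out, then check it's still with two frames.

```bash
for i in 1 2 3; do python3 -m crank '[[40,0,0,0,0,0,0],[40,0,0,0,0,0,0],[40,0,0,0,0,0,0],[40,0,0,0,0,0,0],[40,0,0,0,0,0,0],[40,0,0,0,0,0,0],[40,0,0,0,0,0,0],[40,0,0,0,0,0,0],[40,0,0,0,0,0,0],[40,0,0,0,0,0,0]]' >/dev/null; done; python3 - <<'E'
from h import *
for i in range(6):
    p,d=grab('scene'); C=cloud('scene',d)
    m=(C[...,2]>214)&(C[...,2]<235)&(np.hypot(C[...,0]-570,C[...,1]-156)<34)
    k=(C[...,2]>74)&(C[...,2]<110)&(np.hypot(C[...,0]-570,C[...,1]-156)<34)
    print(m.sum(),C[m].mean(0).round(1),k.sum(),C[k].mean(0).round(1))
E
```

```text
53 [573.5 154.4 224.2] 274 [579.3 156.5 100.4]
54 [573.6 154.4 223.9] 273 [579.3 156.6 100.5]
54 [573.8 154.5 224.1] 275 [579.4 156.5 100.5]
52 [573.2 154.2 224.2] 273 [579.5 156.5 100.6]
52 [573.2 154.3 224.2] 273 [579.3 156.4 100.3]
52 [573.5 154.1 224.2] 273 [579.1 156.4 100.3]
```

Still.

```bash
python3 -c "
from cell import manip
print(manip.sign_off())"
```

```text
the job is handed in; nothing more can be done
None
```

The weight hangs still and upright from the eye's front bar, with the gate apparently shut behind it (its push on the arm vanished as the hook came down, though I couldn't see it). The gripper is clear, and I handed the job in at about 17 s; the sign-off returned no verdict.

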